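Shut the sample vials and vent the yellow one under its guard

TASK

Get the vial block ready to shake: push every blue cap on the vials fully home, pull the yellow cap up to its open stop, and leave the sliding splash guard squarely over the open yellow vial. The guard can be slid by its orange tab whenever it is in the way. Leave the red cap exactly as you find it, and do not shift or knock over anything else on the bench.

Things in the scene. Friction and masses are not known exactly. Their poses are not given: they have to be found in the camera images.
- block: Bench shaker, fixed. White housing from x = -125 to +80 mm, 112 mm either side in y; flat aluminium top 65 mm above the table. Origin on the table under the centre of the aluminium top; x points away from the control panel, y along the rows, z up. Six vials stand at x = -30 or +30 mm, y = -60, 0 or +60 mm in this frame; which vial is where, and the block's place and yaw, vary.
- guard (a joint): Splash guard: clear bridge with two orange edges, sliding along the block's y. 0 to 0.120 m; its centre is at y = value - 0.060 in the block's frame. Slides with about 2 N, stays where left. Its roof (150 mm in x, 50 mm in y) is 112 to 117 mm above the table: caps, even raised, pass below it but cannot be reached under it. Side walls at x = +-72 mm.
- guard_tab (a point): Centre of the top face of the orange tab in the middle of the guard's roof: 36 mm in the block's x, 10 mm in its y, 22 mm above the roof (top 139 mm above the table). Push it sideways to slide the guard.
- cap_blue1 (a joint): Blue push-pull cap: it snaps to either stop, and it takes about 7 N to push or pull it off a stop. Value in m: 0 = fully home (shut), 0.010 = fully raised (open), straight up.
- cap_blue1_top (a point): Centre of the top face of that blue cap: a ribbed cap 22 mm across and 16 mm tall, on a white vial neck 19 mm across. Top 96 mm above the table when home, 106 mm when raised; neighbours are 60 mm away between centres.
- cap_blue2 (a joint): Blue push-pull cap: it snaps to either stop, and it takes about 7 N to push or pull it off a stop. Value in m: 0 = fully home (shut), 0.010 = fully raised (open), straight up.
- cap_blue2_top (a point): Centre of the top face of that blue cap: a ribbed cap 22 mm across and 16 mm tall, on a white vial neck 19 mm across. Top 96 mm above the table when home, 106 mm when raised; neighbours are 60 mm away between centres.
- cap_blue3 (a joint): Blue push-pull cap: it snaps to either stop, and it takes about 7 N to push or pull it off a stop. Value in m: 0 = fully home (shut), 0.010 = fully raised (open), straight up.
- cap_blue3_top (a point): Centre of the top face of that blue cap: a ribbed cap 22 mm across and 16 mm tall, on a white vial neck 19 mm across. Top 96 mm above the table when home, 106 mm when raised; neighbours are 60 mm away between centres.
- cap_blue4 (a joint): Blue push-pull cap: it snaps to either stop, and it takes about 7 N to push or pull it off a stop. Value in m: 0 = fully home (shut), 0.010 = fully raised (open), straight up.
- cap_blue4_top (a point): Centre of the top face of that blue cap: a ribbed cap 22 mm across and 16 mm tall, on a white vial neck 19 mm across. Top 96 mm above the table when home, 106 mm when raised; neighbours are 60 mm away between centres.
- cap_yellow (a joint): Yellow push-pull cap: it snaps to either stop, and it takes about 7 N to push or pull it off a stop. Value in m: 0 = fully home (shut), 0.010 = fully raised (open), straight up.
- cap_yellow_top (a point): Centre of the top face of that yellow cap: a ribbed cap 22 mm across and 16 mm tall, on a white vial neck 19 mm across. Top 96 mm above the table when home, 106 mm when raised; neighbours are 60 mm away between centres.
- cap_red (a joint): Cap of the red vial: may be found anywhere between shut and raised. It needs 7 N to move and must stay as it is found. Value in m: 0 = fully home (shut), 0.010 = fully raised (open), straight up.
- cap_red_top (a point): Centre of the top face of that red cap: a ribbed cap 22 mm across and 16 mm tall, on a white vial neck 19 mm across. Top 96 mm above the table when home, 106 mm when raised; neighbours are 60 mm away between centres.
- amber_bottle: Bystander: amber glass bottle, 60 mm across, 145 mm tall. Origin at the centre of its underside.
- white_jar: Bystander: squat white jar with a red lid, 68 mm across, 70 mm tall. Origin at the centre of its underside.
- tip_box: Bystander: open clear box, 80 x 120 x 45 mm, full of yellow pipette tips. Origin at the centre of its underside.
- marker: Bystander: marker pen lying down, 130 mm long, 13 mm thick, green cap. Origin at the centre of its underside.
- timer: Bystander: small grey bench timer, 55 x 65 x 18 mm. Origin at the centre of its underside.
- spare_cap: Bystander: spare blue cap lying on the bench, 22 mm across, 16 mm tall; not on any vial. Origin at the centre of its underside.
- pipette: Bystander: hand pipette lying along its x, 280 mm long, up to 50 mm wide and 24 mm high. Origin at the centre of its underside.

How it is judged:
By the outcome, as a careful person would: the job done as asked, in the order asked, and still so for the second after the job is handed in, with the robot touching nothing.
It also fails if it takes over 64 s, if anything falls off the work surface, if the arm or the gripper's body presses on something with over 40 N, if the wrist force passes 120 N, or if a joint passes its speed limit or range.

ROBOT

A 6-joint arm with a two-finger parallel gripper is mounted at the origin on the work surface. World frame = base frame: x ahead of the robot, y to its left, z up, the work surface at z = 0. Lengths are in m, angles in rad, forces in N, time in s.
With the tool pointing down it reaches from about 0.275 to 1 m from the base axis. Payload 8.4 kg.
Tool frame: the origin (TCP) lies at the very end of the fingers, on their centre line; the grasp point (between the pads) lies 19 mm behind it; z points along the fingers, x is the direction in which the jaws open and shut, and the axes are right-handed (so a half turn about z gives the same grasp; the last joint's range is limited). The gripper opens to 85 mm and grips with 20 to 120 N. Pads are 22 mm wide; open, the fingers measure 114 mm over their backs; the gripper's body (76 mm by 85 mm) begins 54 mm behind the grasp point. The pads swing forward as they close: fully open they stand 13 mm farther back than shut.
Start: joints at [-1.17, 0.353, 1.633, -0, 1.155, -0.002], TCP at [0.245, -0.575, 0.198] pointing down, gripper open.
Joint ranges: [-2.63, 2.63], [-0.92, 2.1], [0.06, 2.66], [-1.3, 4.44], [0, 2.69], [-3.02, 3.02]. Speed limits (rad/s): [2.22, 2.22, 2.79, 3.14, 3.14, 3.14].

INTERFACE

Orientations are given as [roll, pitch, yaw] about the fixed x, y, z axes, in that order (R = Rz(yaw) Ry(pitch) Rx(roll)).
In Python, from plant import env, imaging, ticket gives the robot as it stands.
- The arm moves only by the tool step_arm, never from a script. Its argument "increments" is a list of rows, each a list of 7 numbers: the shift along the tool's x, y, z in m, then the turn, a rotation vector about the tool's x, y, z in rad, then the closure, from 0 (fully open) to 1 (shut). In form: [[dx, dy, dz, rx, ry, rz, hand], ...]. A call has 1 to 5 rows; each row shifts and turns the commanded pose from where the row before left it, along the tool's axes as they then stand; what a row does not reach is not made up. A row lasts 1/8 s, in which the tool goes at most 62.5 mm and 10.7 degrees, less where a joint would pass 70% of its speed; a pose out of reach is approached as far as the arm can. A call is refused whole if a number of a shift passes 0.0625 or a number of a turn 0.188, either way. A call with a gripper value outside its range is refused whole. The fingers move at their own pace and stop on an object; "grip_force" is the grip in N (left out, the last holds). Time passes only in rows, so rows that do not move let the fingers close. It gives the time, the measured TCP pose, the force and the opening at its end, in the units of the state.
- env.get_obs(): the state, without advancing time (a new reading comes with each control period).
- imaging.grab_frame(name): name is "scene" or "top"; returns a dict with "pixels" (420x560x3 uint8, blue, green, red), "fovy" (degrees; the focal length in pixels is half the picture's height over the tangent of half this angle, whatever the lens; pixels are square), "cx", "cy" (the principal point, pixels), "D" ([k1, k2, p1, p2, k3] as OpenCV has them; the pictures are not rectified), "world_from_camera" (4x4, takes a point from camera to world coordinates). Camera axes: x right, y up, looking along -z (the intrinsics and any distortion apply to the point x, -y, -z); pixel columns grow to the right and rows downward; lengths in m; the calibration is good to about 2 mm. A picture is of the moment at which its call begins. There is no depth.
- ticket.finish_job(): hands the job in, once; it reports no verdict.
The state is a dict: "t": time; "q": joint angles; "qvel": joint speeds; "effort": joint torques, N m; "eef_pos": TCP position; "orientation": TCP orientation; "force": force on the tool from outside, world axes, zero at the start; "moment": the same for the moment, N m; "gripper_width": opening from 0.0 (shut) to 1.0 (fully open).
Only numpy, scipy, OpenCV 4.12 (cv2) and the standard library are available. Lean on these libraries where they do the work, as an engineer would, in place of code of your own. Each camera call takes 0.05 s, during which the arm holds its last target. There are 200 camera calls.

## Working session

There is one attempt and no reset: what is moved stays moved. The work goes in short steps, Python scripts to look and compute and a tool call to move; the robot and the scene stay as the last step left them, time stands still between calls to the robot, and variables do not carry over. Pictures are saved under pics/ and viewed, about 8 in all and at most 12, crops included, and the job is handed in when it is done.

Besides the shell and the picture viewer there is one more tool, called as name([rows], argument=value, ...), one row to a line, values as JSON. step_arm: Moves the arm, as the interface text tells. Its arguments: {"type":"object","properties":{"increments":{"type":"array","items":{"type":"array","items":{"type":"number"}}},"grip_force":{"type":"number"}},"required":["increments"]}

```bash
mkdir -p pics; cat > h.py <<'E'
import numpy as np, cv2
from plant import env, imaging, ticket
def grab(n,fn=None):
    f=imaging.grab_frame(n)
    if fn: cv2.imwrite(fn,f['pixels'])
    return f
def K(f):
    F=f['pixels'].shape[0]/2/np.tan(np.radians(f['fovy'])/2)
    return np.array([[F,0,f['cx']],[0,F,f['cy']],[0,0,1.]])
def proj(f,P):
    P=np.atleast_2d(P); T=np.linalg.inv(np.array(f['world_from_camera']))
    c=P@T[:3,:3].T+T[:3,3]; c=c*[1,-1,-1]
    return cv2.projectPoints(c,np.zeros(3),np.zeros(3),K(f),np.array(f['D'],float))[0][:,0]
def ray(f,uv):
    n=cv2.undistortPoints(np.array(uv,float).reshape(-1,1,2),K(f),np.array(f['D'],float))[:,0]
    T=np.array(f['world_from_camera']); d=np.c_[n[:,0],-n[:,1],-np.ones(len(n))]@T[:3,:3].T
    return T[:3,3],d
def atz(f,uv,z):
    o,d=ray(f,uv); return o+d*((z-o[2])/d[:,2])[:,None]
E
python3 - <<'E'
from h import *
for n in('scene','top'):
    f=grab(n,f'pics/{n}0.png'); print(n,f['fovy'],f['cx'],f['cy'],f['D'],np.round(f['world_from_camera'],3).tolist())
o=env.get_obs(); print({k:np.round(v,3) for k,v in o.items()})
E
```

```text
scene 42.641396643062926 283.44971717522975 211.77702257080708 [-0.02414758  0.          0.          0.          0.        ] [[-0.745, -0.555, 0.371, 0.971], [0.667, -0.614, 0.422, 0.513], [-0.006, 0.561, 0.828, 0.988], [0.0, 0.0, 0.0, 1.0]]
top 50.75660370385533 282.33528202473 208.69594767220892 [-0.11168662  0.          0.          0.          0.        ] [[-0.006, 0.989, -0.148, 0.397], [-1.0, -0.006, -0.002, 0.063], [-0.003, 0.148, 0.989, 1.224], [0.0, 0.0, 0.0, 1.0]]
{'t': np.float64(0.1), 'q': array([-1.17 ,  0.354,  1.634, -0.   ,  1.155, -0.002]), 'qvel': array([-0.001, -0.001, -0.001, -0.   , -0.001, -0.001]), 'effort': array([-2.0000e-03, -6.0636e+01, -3.4282e+01, -0.0000e+00,  4.0000e-03,
       -0.0000e+00]), 'eef_pos': array([ 0.245, -0.575,  0.197]), 'orientation': array([ 3.142e+00,  1.000e-03, -1.168e+00]), 'force': array([ 0.229, -0.176, -0.158]), 'moment': array([-0.073,  0.004, -0.02 ]), 'gripper_width': np.float64(1.004)}
```

View pics/scene0.png

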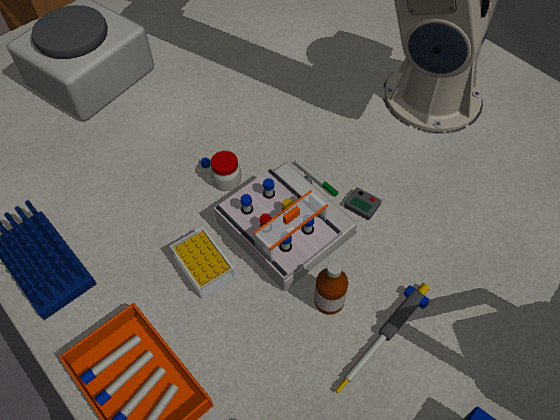

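View pics/top0.png

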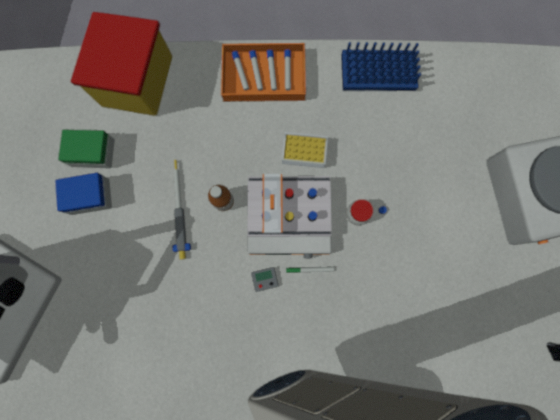

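The scene view shows the block at about (285,225) and the top view shows it at about (290,215). The guard is off to the left and the yellow cap is close to its edge. I'll enlarge both.

```bash
python3 - <<'E'
from h import *
a=cv2.imread('pics/scene0.png')[155:295,205:365]; b=cv2.imread('pics/top0.png')[165:265,235:345]
cv2.imwrite('pics/c0.png',cv2.resize(a,None,fx=4,fy=4,interpolation=cv2.INTER_CUBIC)[:560,:]); cv2.imwrite('pics/c1.png',cv2.resize(b,None,fx=6,fy=6,interpolation=cv2.INTER_CUBIC))
E
```

```text
(no output)
```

View pics/c0.png

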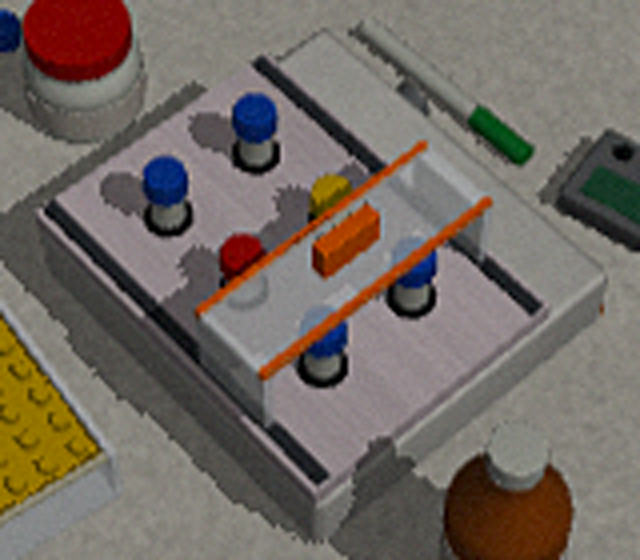

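View pics/c1.png

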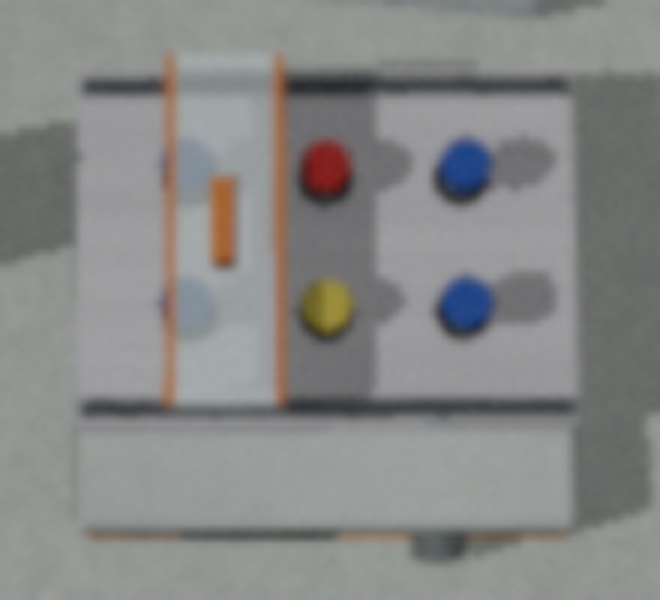

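Top crop (6×, offset 235,165):
- Red cap is at (326,168), yellow at (327,305), and the right-hand blues at (465,165) and (466,303).
- The guard covers the two left-hand blues. Its tab centre is at (223,222).

Scene crop (4×, offset 205,155):
- Blue cap tops are at (165,172), (254,108), (325,325) and (417,252).
- Red top is at (241,247) and yellow top at (331,188).

Next I'll triangulate and fit the pose.

```bash
cat > fit.py <<'E'
from h import *
from scipy.optimize import least_squares
fs=grab('scene');ft=grab('top')
S=lambda u,v:((u+.5)/4-.5+205,(v+.5)/4-.5+155)
T=lambda u,v:((u+.5)/6-.5+235,(v+.5)/6-.5+165)
pts={'b+-':(S(165,170),T(465,165)),'b--':(S(254,107),T(466,303)),'red':(S(241,247),T(326,168)),'yel':(S(331,187),T(327,305)),'tab':(S(347,232),T(223,222))}
for k,(s,t) in pts.items():
    o1,d1=ray(fs,[s]);o2,d2=ray(ft,[t])
    A=np.c_[d1[0],-d2[0]];x=np.linalg.lstsq(A,o2-o1,rcond=None)[0]
    p,q=o1+d1[0]*x[0],o2+d2[0]*x[1];print(k,np.round(1e3*(p+q)/2,1),'gap',round(1e3*np.linalg.norm(p-q),1))
# housing corners
C={'ne':((80,-112,65),S(45,210),T(570,76)),'nw':((80,112,65),S(318,493),T(78,76)),'se':((-125,-112,65),S(325,30),T(575,527)),'sw':((-125,112,65),S(605,283),T(78,527))}
def W(p,b):
    c,s=np.cos(p[2]),np.sin(p[2]);b=np.array(b)/1e3
    return np.array([p[0]+c*b[0]-s*b[1],p[1]+s*b[0]+c*b[1],b[2]])
caps={'b+-':(30,-60),'b--':(-30,-60),'red':(30,0),'yel':(-30,0)}
def res(p):
    r=[]
    for k,(b,s,t) in C.items():
        w=W(p,b); r+=list(proj(fs,w)[0]-s)+list(proj(ft,w)[0]-t)
    for i,(k,b) in enumerate(caps.items()):
        w=W(p,(*b,p[3+i]*1e3)); r+=list(proj(fs,w)[0]-pts[k][0]); 
        w=W(p,(*b,p[3+i]*1e3-2)); r+=list(proj(ft,w)[0]-pts[k][1])
    w=W(p,(0,p[7]*1e3,139)); r+=list(proj(fs,w)[0]-pts['tab'][0])+list(proj(ft,w)[0]-pts['tab'][1])
    return r
z=least_squares(res,[.4,.06,0,.1,.1,.1,.1,.045],loss='soft_l1')
print(np.round(z.x,4)); print(np.round(np.reshape(res(z.x),(-1,2)),1).tolist())
for k,b in {**caps,'b++':(30,60),'b-+':(-30,60)}.items(): print(k,np.round(W(z.x,(*b,96)),4))
for h in (96,106): print(h,[ (np.round((np.array(proj(fs,W(z.x,(x,y,h)))[0])-(205,155))*4+1.5)).tolist() for x,y in((30,-60),(-30,-60),(30,0),(-30,0),(30,60),(-30,60))])
E
python3 fit.py
```

```text
b+- [608.2 -12.2 107.5] gap 1.5
b-- [548.7 -11.9 107.9] gap 2.0
red [608.2  46.9 103.4] gap 2.2
yel [549.2  47.2  99.2] gap 1.4
tab [579.   90.9 136.2] gap 0.4
[ 0.5793  0.0478 -0.0082  0.1078  0.108   0.1051  0.1003  0.0438]
[[-2.9, -0.1], [1.0, -0.9], [-0.3, 1.2], [-0.6, -1.1], [0.5, -5.4], [1.2, 0.6], [2.9, -5.8], [-1.6, 0.5], [0.0, 0.1], [0.3, -0.3], [0.4, 0.0], [0.3, -0.2], [0.3, 0.1], [0.1, -0.7], [0.6, 0.0], [-0.1, -0.2], [0.1, -0.4], [-0.2, -0.5]]
b+- [ 0.6088 -0.0125  0.096 ]
b-- [ 0.5488 -0.012   0.096 ]
red [0.6093 0.0475 0.096 ]
yel [0.5493 0.048  0.096 ]
b++ [0.6098 0.1075 0.096 ]
b-+ [0.5498 0.108  0.096 ]
96 [[167.0, 184.0], [256.0, 121.0], [243.0, 258.0], [333.0, 192.0], [323.0, 335.0], [414.0, 266.0]]
106 [[165.0, 172.0], [256.0, 110.0], [242.0, 246.0], [333.0, 181.0], [323.0, 324.0], [414.0, 255.0]]
```

```bash
cat > plan.py <<'E'
from h import *
from scipy.spatial.transform import Rotation as R
import sys
def plan(target,yaw,n,hand):
    o=env.get_obs();p=np.array(o['eef_pos']);r=R.from_euler('xyz',o['orientation']);rt=R.from_euler('xyz',[np.pi,0,yaw])
    rv=(r.inv()*rt).as_rotvec();st=(np.array(target)-p)/n
    print(np.round(p,4),np.round(o['orientation'],4),'rv',np.round(rv,3))
    m=max(1,int(np.ceil(np.abs(rv).max()/.18)))
    for i in range(n):
        d=r.inv().apply(st); t=rv/m if i<m else 0*rv
        print([*np.round(d,3).tolist(),*np.round(t,3).tolist(),hand]); 
        if i<m: r=r*R.from_rotvec(t)
if __name__=='__main__':
    a=list(map(float,sys.argv[1:])); plan(a[:3],a[3],int(a[4]),a[5])
E
python3 plan.py .5488 -.012 .15 -.006 15 1
```

```text
[ 0.2449 -0.5747  0.1971] [ 3.1416e+00  9.0000e-04 -1.1680e+00] rv [-0.000e+00  1.000e-03 -1.162e+00]
[-0.027, -0.033, 0.003, -0.0, 0.0, -0.166, 1.0]
[-0.021, -0.037, 0.003, -0.0, 0.0, -0.166, 1.0]
[-0.014, -0.04, 0.003, -0.0, 0.0, -0.166, 1.0]
[-0.007, -0.042, 0.003, -0.0, 0.0, -0.166, 1.0]
[-0.0, -0.043, 0.003, -0.0, 0.0, -0.166, 1.0]
[0.007, -0.042, 0.003, -0.0, 0.0, -0.166, 1.0]
[0.014, -0.04, 0.003, -0.0, 0.0, -0.166, 1.0]
[0.02, -0.038, 0.003, -0.0, 0.0, -0.0, 1.0]
[0.02, -0.038, 0.003, -0.0, 0.0, -0.0, 1.0]
[0.02, -0.038, 0.003, -0.0, 0.0, -0.0, 1.0]
[0.02, -0.038, 0.003, -0.0, 0.0, -0.0, 1.0]
[0.02, -0.038, 0.003, -0.0, 0.0, -0.0, 1.0]
[0.02, -0.038, 0.003, -0.0, 0.0, -0.0, 1.0]
[0.02, -0.038, 0.003, -0.0, 0.0, -0.0, 1.0]
[0.02, -0.038, 0.003, -0.0, 0.0, -0.0, 1.0]
```

step_arm([
  [-0.027, -0.033, 0.003, 0, 0, -0.166, 1],
  [-0.021, -0.037, 0.003, 0, 0, -0.166, 1],
  [-0.014, -0.04, 0.003, 0, 0, -0.166, 1],
  [-0.007, -0.042, 0.003, 0, 0, -0.166, 1],
  [0, -0.043, 0.003, 0, 0, -0.166, 1],
], grip_force=40)

```text
t: 0.82
eef_pos: [0.3467, -0.3862, 0.1825]
orientation: [-3.142, -0.0, -0.333]
force: [0.4, -0.1, -0.2]
gripper_width: -0.001
```

step_arm([
  [0.007, -0.042, 0.003, 0, 0, -0.166, 1],
  [0.014, -0.04, 0.003, 0, 0, -0.166, 1],
  [0.02, -0.038, 0.003, 0, 0, 0, 1],
  [0.02, -0.038, 0.003, 0, 0, 0, 1],
  [0.02, -0.038, 0.003, 0, 0, 0, 1],
])

```text
t: 1.45
eef_pos: [0.4486, -0.1982, 0.1676]
orientation: [3.141, -0.0, -0.006]
force: [0.1, 0.3, 0.4]
gripper_width: -0.001
```

step_arm([
  [0.02, -0.038, 0.003, 0, 0, 0, 1],
  [0.02, -0.038, 0.003, 0, 0, 0, 1],
  [0.02, -0.038, 0.003, 0, 0, 0, 1],
  [0.02, -0.038, 0.003, 0, 0, 0, 1],
  [0.02, -0.038, 0.003, 0, 0, 0, 1],
])

```text
t: 2.08
eef_pos: [0.5498, -0.0087, 0.1525]
orientation: [3.142, -0.0, -0.006]
force: [0.9, -0.1, -0.4]
gripper_width: -0.001
```

```bash
python3 plan.py .5488 -.012 .115 -.006 2 1; python3 -c "
from h import *
grab('scene','pics/s1.png')
a=cv2.imread('pics/s1.png')[120:300,195:365];cv2.imwrite('pics/s1c.png',cv2.resize(a,None,fx=3.3,fy=3.3,interpolation=2))"
```

```text
[ 0.5498 -0.0087  0.1525] [ 3.1415 -0.     -0.0059] rv [ 0. -0.  0.]
[-0.0, 0.002, 0.019, 0.0, -0.0, 0.0, 1.0]
[-0.0, 0.002, 0.019, 0.0, -0.0, 0.0, 1.0]
```

View pics/s1c.png

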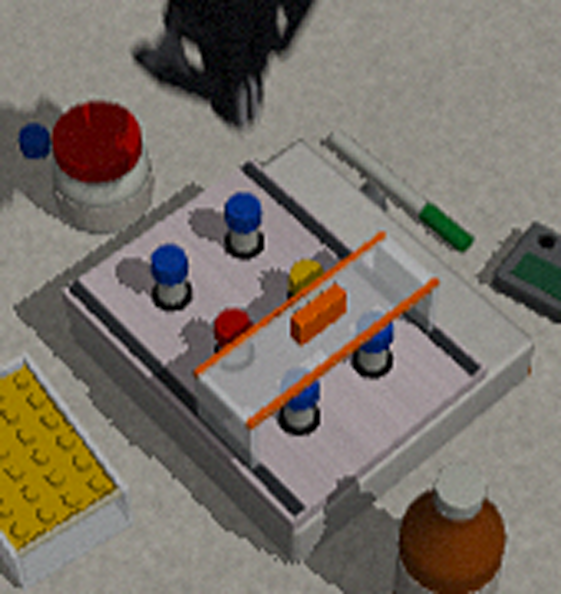

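The scene crop shows the fingertips at crop (243,122), full-frame about (268,157), above the nearer-left blue cap, with all bystanders untouched. I'll check that against the projected TCP.

```bash
python3 -c "
from h import *
f=grab('scene','pics/s2.png');g=grab('top','pics/t2.png')
p=env.get_obs()['eef_pos'];print(p,(proj(f,p)-[195,120])*3.3,(proj(g,p)-[235,165])*6)
a=f['pixels'][120:220,220:320];b=g['pixels'][150:250,260:360]
cv2.imwrite('pics/c2.png',cv2.resize(np.hstack([a,b]),None,fx=4,fy=4,interpolation=2))
print((proj(f,p)-[220,120])*4,(proj(g,p)-[160,150])*4)
"
```

```text
[ 0.54967247 -0.00865561  0.152227  ] [[243.1316569 161.9955758]] [[464.34808328 282.01407984]]
[[194.70503867 196.35827369]] [[609.56538886 248.00938656]]
```

View pics/c2.png

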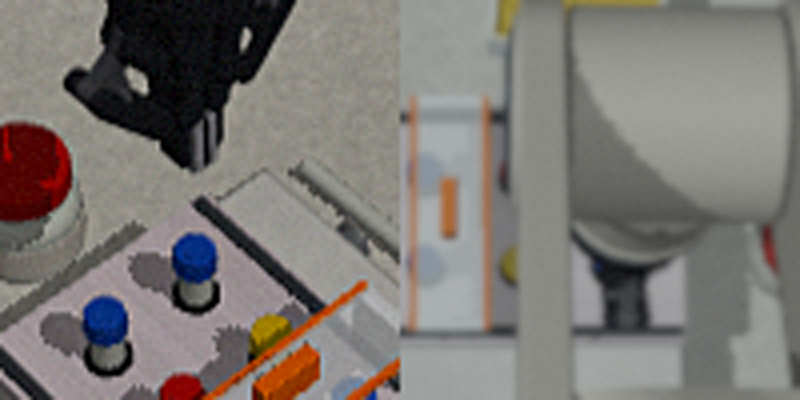

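The visible finger end at (197,170) lies 26 crop pixels above the projected TCP. I'll look closer before pushing.

```bash
python3 -c "
from h import *
f=cv2.imread('pics/s2.png');g=cv2.imread('pics/t2.png')
F=grab('scene');G=grab('top');p=env.get_obs()['eef_pos']
a=f[130:190,240:290];b=g[195:255,295:345]
c=np.hstack([a,b]);c=np.clip(255*(c/255.)**.5,0,255).astype('uint8')
c=cv2.resize(c,None,fx=8,fy=8,interpolation=2)
for F_,o,s in((F,(240,130),0),(G,(295,195),400)):
  for dz in (0,.02,.04,.073):
    u=(proj(F_,p+[0,0,dz])[0]-o)*8+[s+4,4];print(u);cv2.circle(c,tuple(u.astype(int).tolist()),3,(0,255,255),1)
cv2.imwrite('pics/c3.png',c)
"
```

```text
[231.69447519 310.56286026]
[229.30738688 259.19630658]
[226.8451591  206.19669638]
[222.60868052 114.96771737]
[548.68453812 142.81964551]
[553.06329585 133.46858509]
[557.60755367 123.76297461]
[565.49308251 106.918389  ]
```

View pics/c3.png

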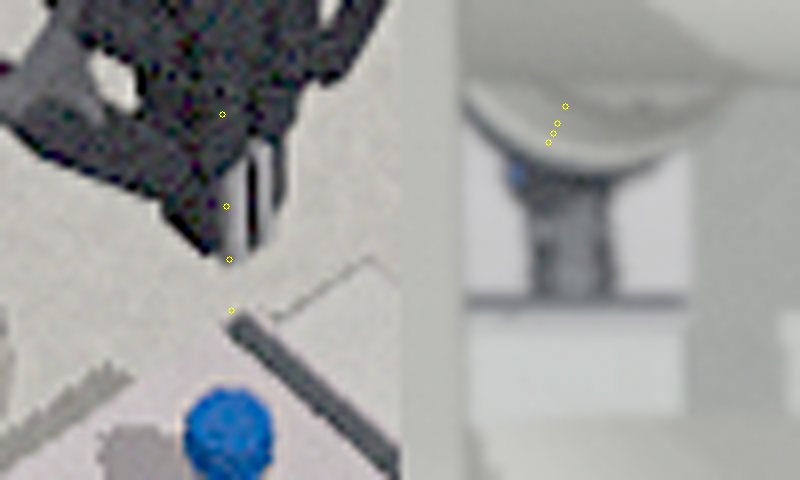

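The closed fingers are the light strips ending at about (245,262). They appear about 20 mm short of the TCP, or shifted a little sideways. I'll come down over the cap and feel for it.

step_arm([
  [-0.001, 0.0025, 0.02, 0, 0, 0, 1],
  [0, 0, 0.021, 0, 0, 0, 1],
  [0, 0, 0.002, 0, 0, 0, 1],
  [0, 0, 0, 0, 0, 0, 1],
])

```text
t: 2.82
eef_pos: [0.5483, -0.0133, 0.1101]
orientation: [3.142, -0.0, -0.007]
force: [-0.4, 0.0, -0.1]
gripper_width: -0.001
```

```bash
python3 -c "
from h import *
F=grab('scene');p=env.get_obs();print(p['eef_pos'],p['force'])
a=F['pixels'][140:200,235:315];c=np.clip(255*(a/255.)**.5,0,255).astype('uint8')
c=cv2.resize(c,None,fx=8,fy=8,interpolation=2)
u=(proj(F,p['eef_pos'])[0]-(235,140))*8+4;print(u);cv2.circle(c,tuple(u.astype(int).tolist()),3,(0,255,255),1)
cv2.imwrite('pics/c4.png',c)
"
```

```text
[ 0.54864234 -0.013124    0.11041528] [-0.38371813 -0.47702025  0.85272431]
[269.73693802 326.61219981]
```

View pics/c4.png

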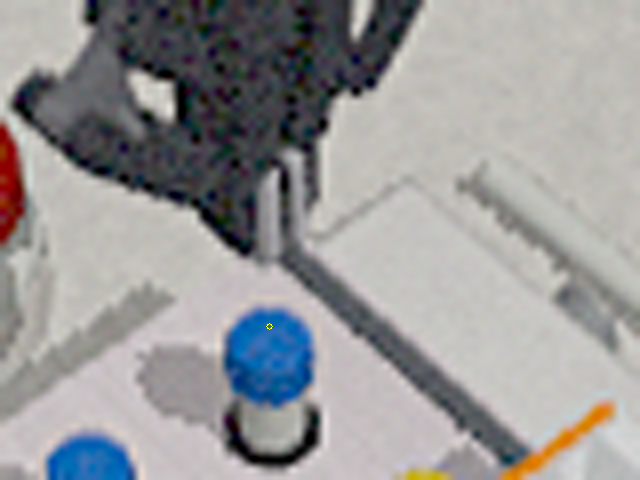

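The finger end is at (268,262) and the cap top at (268,325): in line, but visibly not touching. I'll keep going down gently, watching the force.

step_arm([
  [0, 0, 0.004, 0, 0, 0, 1],
  [0, 0, 0.004, 0, 0, 0, 1],
  [0, 0, 0.003, 0, 0, 0, 1],
  [0, 0, 0, 0, 0, 0, 1],
])

```text
t: 3.38
eef_pos: [0.548, -0.0125, 0.0983]
orientation: [-3.142, 0.001, -0.006]
force: [-0.0, -0.8, -0.1]
gripper_width: -0.001
```

```bash
cat > look.py <<'E'
from h import *
import sys
def look(n,x0,y0,w,h,s,fn):
    F=grab(n);p=env.get_obs();print(p['t'],p['eef_pos'],p['force'])
    a=F['pixels'][y0:y0+h,x0:x0+w];c=np.clip(255*(a/255.)**.6,0,255).astype('uint8')
    c=cv2.resize(c,None,fx=s,fy=s,interpolation=2)
    print('tcp',(proj(F,p['eef_pos'])[0]-(x0,y0))*s+s/2); cv2.imwrite(fn,c)
    b=F['pixels'].astype(int);m=((b[...,0]>70)&(b[...,0]>2*b[...,2])&(b[...,0]>1.5*b[...,1])).astype('uint8')
    k,_,st,ce=cv2.connectedComponentsWithStats(m)
    for i in range(1,k):
        if st[i,4]>15 and 200<ce[i][0]<330 and 155<ce[i][1]<260: print('blue',st[i],np.round(ce[i],2))
a=sys.argv; look(a[1],*map(int,a[2:7]),a[7])
E
python3 look.py scene 205 130 160 140 5 pics/c5.png; python3 -c "
from h import *
import h
b=cv2.imread('pics/scene0.png').astype(int);m=((b[...,0]>70)&(b[...,0]>2*b[...,2])&(b[...,0]>1.5*b[...,1])).astype('uint8')
k,_,st,ce=cv2.connectedComponentsWithStats(m)
print([(st[i],np.round(ce[i],2)) for i in range(1,k) if st[i,4]>15 and 200<ce[i][0]<330 and 155<ce[i][1]<260])"
```

```text
3.425 [ 0.54816907 -0.01257163  0.09843912] [0.39820885 0.16910462 0.07934251]
tcp [321.17691619 271.93084111]
blue [201 158   8   6  40] [204.4  160.72]
blue [263 179  11  12  99] [268.49 184.01]
blue [241 194  11  13 102] [246.36 199.65]
blue [305 218   9   9  42] [309.79 222.83]
blue [283 236   9   9  45] [287.42 240.24]
[(array([201, 158,   7,   6,  24], dtype=int32), array([203.88, 160.17])), (array([263, 179,  11,  12,  91], dtype=int32), array([268.64, 183.71])), (array([241, 194,  11,  13, 100], dtype=int32), array([246.27, 199.59])), (array([306, 218,   8,   9,  36], dtype=int32), array([310.08, 222.53])), (array([283, 236,   9,   8,  43], dtype=int32), array([287.74, 240.12]))]
```

View pics/c5.png

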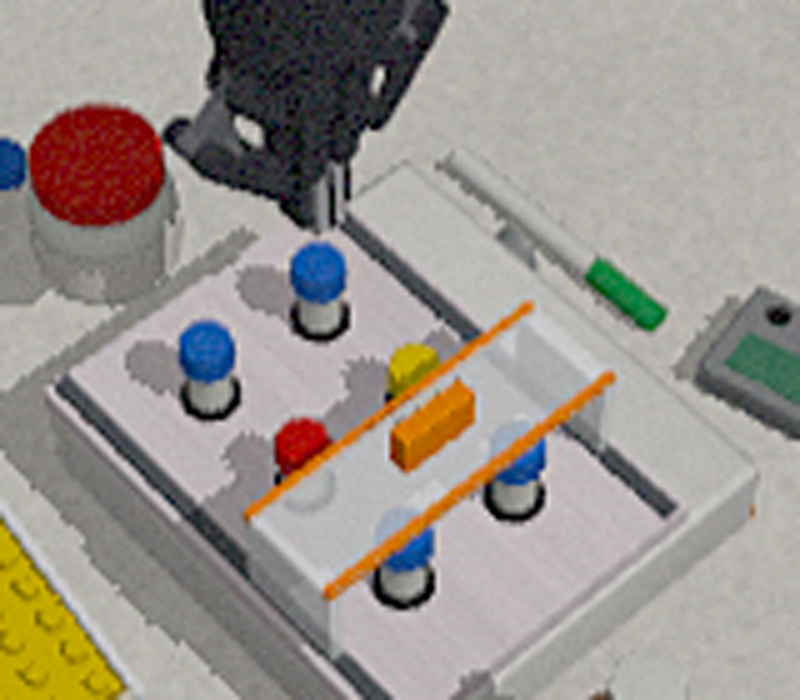

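The cap hasn't moved (blob row 184.0 against 183.7). The finger end at (323,232) is still clear above the cap top at (318,258), so I'll keep going down by feel.

step_arm([
  [0, 0, 0.004, 0, 0, 0, 1],
  [0, 0, 0.004, 0, 0, 0, 1],
  [0, 0, 0, 0, 0, 0, 1],
])

```text
t: 3.8
eef_pos: [0.5479, -0.0126, 0.0901]
orientation: [-3.142, 0.001, -0.006]
force: [-0.9, 0.0, -0.5]
gripper_width: 0.002
```

step_arm([
  [0, 0, 0.003, 0, 0, 0, 1],
  [0, 0, 0, 0, 0, 0, 1],
])

```text
t: 4.05
eef_pos: [0.5481, -0.0126, 0.0874]
orientation: [-3.142, 0.0, -0.006]
force: [-0.5, -0.1, -0.1]
gripper_width: 0.002
```

```bash
python3 look.py scene 235 140 100 75 8 pics/c6.png
```

```text
4.1 [ 0.54819681 -0.01261065  0.08748897] [ 0.07099458  0.503936   -0.63295578]
tcp [274.91263108 380.39931885]
blue [201 158   8   7  42] [204.4  160.88]
blue [264 179  10  12  88] [268.65 184.31]
blue [241 194  11  13 102] [246.31 199.69]
blue [305 218   9   9  44] [309.8  222.89]
blue [283 236   9   9  44] [287.52 240.2 ]
```

View pics/c6.png

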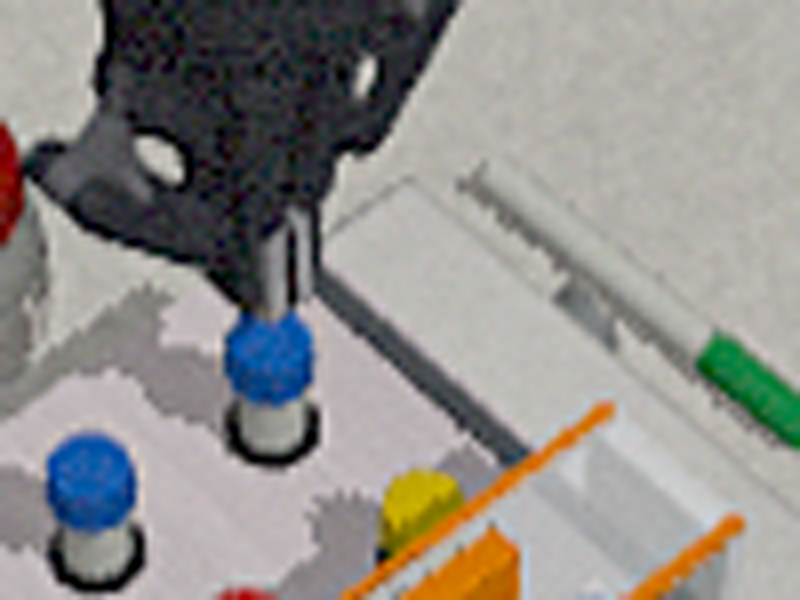

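The finger end at (272,315) now just covers the back of the cap top, whose centre is (268,330). So it is above the cap, and the real tip is about 20 mm behind the reported TCP. Next I'll make contact and push.

step_arm([
  [0, 0, 0.003, 0, 0, 0, 1],
  [0, 0, 0, 0, 0, 0, 1],
])

```text
t: 4.35
eef_pos: [0.5481, -0.0126, 0.0843]
orientation: [-3.142, 0.0, -0.006]
force: [-0.1, -1.2, 0.1]
gripper_width: -0.001
```

step_arm([
  [0, 0, 0.003, 0, 0, 0, 1],
  [0, 0, 0, 0, 0, 0, 1],
])

```text
t: 4.6
eef_pos: [0.5481, -0.0126, 0.0813]
orientation: [-3.142, 0.0, -0.006]
force: [-0.7, -0.9, -0.3]
gripper_width: -0.005
```

step_arm([
  [0, 0, 0.002, 0, 0, 0, 1],
  [0, 0, 0, 0, 0, 0, 1],
])

```text
t: 4.85
eef_pos: [0.5481, -0.0126, 0.0794]
orientation: [-3.142, 0.0, -0.006]
force: [-0.1, 0.6, -0.2]
gripper_width: -0.003
```

step_arm([
  [0, 0, 0.002, 0, 0, 0, 1],
  [0, 0, 0, 0, 0, 0, 1],
])

```text
t: 5.1
eef_pos: [0.5482, -0.0126, 0.0774]
orientation: [3.142, 0.0, -0.006]
force: [-0.4, -0.2, 0.1]
gripper_width: 0.001
```

```bash
python3 look.py scene 235 140 100 75 8 pics/c7.png
```

```text
5.15 [ 0.54819305 -0.01261031  0.07747861] [ 0.22477077 -0.93773308 -0.13217545]
tcp [276.01298026 403.20514604]
blue [201 158   8   7  39] [204.49 160.95]
blue [263 181  11  10  71] [268.96 185.59]
blue [241 194  11  13 102] [246.36 199.65]
blue [304 218  10   9  44] [309.59 222.93]
blue [283 236   9   9  44] [287.52 240.18]
```

step_arm([
  [0, 0, 0.003, 0, 0, 0, 1],
  [0, 0, 0, 0, 0, 0, 1],
])

```text
t: 5.4
eef_pos: [0.5481, -0.0126, 0.0743]
orientation: [-3.142, 0.0, -0.006]
force: [-0.7, 0.5, 0.3]
gripper_width: -0.002
```

step_arm([
  [0, 0, 0.002, 0, 0, 0, 1],
  [0, 0, 0, 0, 0, 0, 1],
])

```text
t: 5.65
eef_pos: [0.5483, -0.0126, 0.0725]
orientation: [3.142, -0.0, -0.006]
force: [-0.4, -0.5, 0.7]
gripper_width: 0.002
```

```bash
python3 look.py scene 235 140 100 75 8 pics/c7.png
```

```text
5.7 [ 0.54826912 -0.01260177  0.07252677] [-1.06225101  0.39125056 -0.16174405]
tcp [276.34930697 414.54236548]
blue [201 158   8   8  43] [204.4  160.98]
blue [263 182  11   9  57] [268.95 186.14]
blue [241 194  11  13 103] [246.36 199.71]
blue [305 218   9   9  44] [309.8  222.89]
blue [283 236   9   9  46] [287.46 240.3 ]
```

View pics/c7.png

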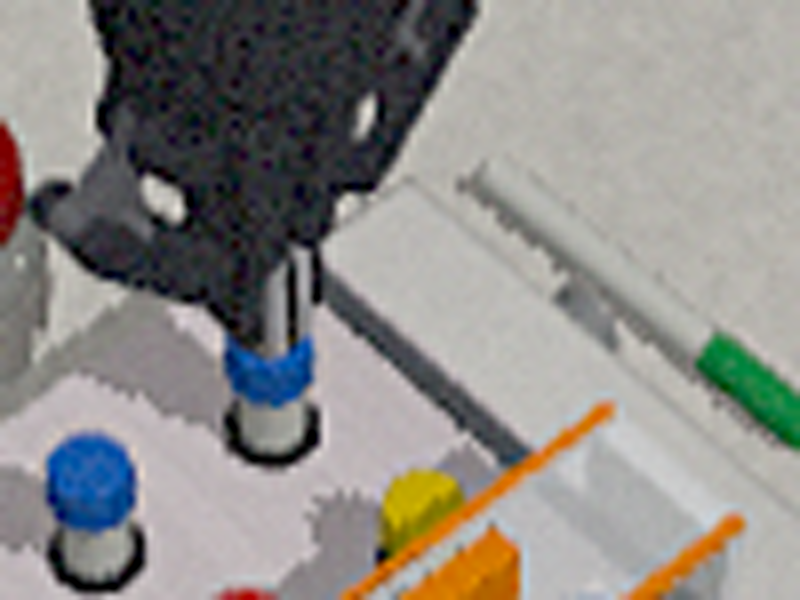

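The fingers now cover the back of the cap top, with their camera-side lower edge at about (285,343). The cap still hasn't moved. Allowing for the 22 mm finger width, the true tip is roughly 35–40 mm above the reported TCP, so contact should come within a few mm. I've now viewed 11 pictures, so I'm saving the last one and will check numerically from here.

step_arm([
  [0, 0, 0.002, 0, 0, 0, 1],
  [0, 0, 0, 0, 0, 0, 1],
])

```text
t: 5.95
eef_pos: [0.5483, -0.0126, 0.0708]
orientation: [3.142, -0.0, -0.006]
force: [-1.1, -0.5, 5.2]
gripper_width: -0.003
```

step_arm([
  [0, 0, 0.002, 0, 0, 0, 1],
  [0, 0, 0, 0, 0, 0, 1],
])

```text
t: 6.2
eef_pos: [0.5483, -0.0126, 0.0685]
orientation: [3.142, -0.0, -0.006]
force: [-0.3, -0.9, 2.3]
gripper_width: -0.002
```

step_arm([
  [0, 0, 0.002, 0, 0, 0, 1],
  [0, 0, 0, 0, 0, 0, 1],
])

```text
t: 6.45
eef_pos: [0.548, -0.0126, 0.0662]
orientation: [-3.142, 0.001, -0.006]
force: [-0.3, -0.8, 0.8]
gripper_width: -0.002
```

Contact at TCP z = 0.071, with the cap top at 0.106, so the tip offset is 35 mm. The cap has snapped off its stop; I'll push to 0.060.

step_arm([
  [0, 0, 0.003, 0, 0, 0, 1],
  [0, 0, 0.001, 0, 0, 0, 1],
  [0, 0, 0, 0, 0, 0, 1],
])

```text
t: 6.82
eef_pos: [0.5482, -0.0126, 0.0625]
orientation: [3.142, 0.0, -0.006]
force: [-0.3, 0.1, 1.0]
gripper_width: -0.002
```

step_arm([
  [0, 0, 0.002, 0, 0, 0, 1],
  [0, 0, 0, 0, 0, 0, 1],
])

```text
t: 7.08
eef_pos: [0.5485, -0.0126, 0.0622]
orientation: [3.142, -0.0, -0.006]
force: [-6.8, -0.2, 19.4]
gripper_width: 0.0
```

Hard stop at 0.0622 with 19 N, so that cap is home. Next is the blue at +x.

step_arm([
  [0, 0, -0.022, 0, 0, 0, 1],
  [0.03, 0, 0, 0, 0, 0, 1],
  [0.03, 0, 0, 0, 0, 0, 1],
  [0, 0, 0.008, 0, 0, 0, 1],
  [0, 0, 0.004, 0, 0, 0, 1],
])

```text
t: 7.7
eef_pos: [0.6083, -0.013, 0.0702]
orientation: [-3.142, -0.001, -0.006]
force: [1.7, 0.1, 5.8]
gripper_width: 0.002
```

step_arm([
  [0, 0, 0.003, 0, 0, 0, 1],
  [0, 0, 0.003, 0, 0, 0, 1],
  [0, 0, 0.002, 0, 0, 0, 1],
  [0, 0, 0.002, 0, 0, 0, 1],
  [0, 0, 0, 0, 0, 0, 1],
])

```text
t: 8.32
eef_pos: [0.6072, -0.013, 0.0622]
orientation: [3.142, 0.002, -0.006]
force: [-8.8, -0.3, 20.7]
gripper_width: -0.005
```

```bash
python3 look.py scene 235 140 100 75 8 pics/x.png
```

```text
8.375 [ 0.60727094 -0.01296435  0.06216142] [-8.90147937e+00  1.53373426e-03  2.08627791e+01]
tcp [105.81613442 559.49489753]
blue [201 158   8   8  44] [204.48 160.93]
blue [263 182  11  12  96] [268.7  187.03]
blue [241 201  11   8  58] [246.64 204.74]
blue [304 218  10   9  43] [309.65 222.88]
blue [283 236   9   9  44] [287.52 240.2 ]
```

Both caps are seated. Next I'll lift, go over the tab to its +y side, and lower beside it with the tip at about 0.124.

step_arm([
  [0, 0, -0.03, 0, 0, 0, 1],
  [0, 0, -0.03, 0, 0, 0, 1],
  [-0.008, -0.033, 0, 0, 0, 0, 1],
  [-0.008, -0.033, 0, 0, 0, 0, 1],
  [-0.007, -0.033, 0, 0, 0, 0, 1],
])

```text
t: 9.0
eef_pos: [0.585, 0.0869, 0.1204]
orientation: [3.141, 0.001, -0.006]
force: [0.9, 0.0, 0.4]
gripper_width: 0.002
```

step_arm([
  [-0.006, -0.032, 0, 0, 0, 0, 1],
  [0, 0, 0.015, 0, 0, 0, 1],
  [0, 0, 0.01, 0, 0, 0, 1],
  [0, 0, 0.005, 0, 0, 0, 1],
  [0, 0, 0, 0, 0, 0, 1],
])

```text
t: 9.62
eef_pos: [0.5798, 0.1174, 0.09]
orientation: [3.141, 0.001, -0.007]
force: [0.4, -0.7, 0.2]
gripper_width: 0.004
```

```bash
python3 look.py scene 235 140 100 75 8 pics/x.png;python3 - <<'E'
from h import *
p=env.get_obs();print(p['orientation'])
F=grab('top');b=F['pixels'].astype(int);m=((b[...,2]>150)&(b[...,1]<150)&(b[...,1]>60)&(b[...,0]<80)).astype('uint8')
k,_,st,ce=cv2.connectedComponentsWithStats(m)
print([(st[i],np.round(ce[i],1)) for i in range(1,k) if st[i,4]>5 and 230<ce[i][0]<345 and 160<ce[i][1]<240])
E
```

```text
9.675 [0.58010868 0.11756301 0.09040157] [ 0.29806605 -0.06501756 -0.52631645]
tcp [524.48124418 759.39098734]
blue [201 158   8   7  43] [204.44 160.81]
blue [263 182  11  12  95] [268.59 186.92]
blue [241 197  11  10  71] [245.82 201.04]
blue [306 218   8   9  40] [310.   222.75]
blue [283 236   9   9  45] [287.44 240.24]
[ 3.14147355e+00  4.21117048e-04 -6.87864843e-03]
[]
```

step_arm([
  [0, 0.012, 0, 0, 0, 0, 1],
  [0, 0.012, 0, 0, 0, 0, 1],
  [0, 0.012, 0, 0, 0, 0, 1],
  [0, 0.012, 0, 0, 0, 0, 1],
  [0, 0.012, 0, 0, 0, 0, 1],
])

```text
t: 10.35
eef_pos: [0.58, 0.0574, 0.0908]
orientation: [-3.141, -0.001, -0.006]
force: [1.9, 2.8, 1.0]
gripper_width: 0.002
```

step_arm([
  [0, 0.012, 0, 0, 0, 0, 1],
  [0, 0.012, 0, 0, 0, 0, 1],
  [0, 0.012, 0, 0, 0, 0, 1],
  [0, 0.006, 0, 0, 0, 0, 1],
  [0, 0, 0, 0, 0, 0, 1],
])

```text
t: 10.98
eef_pos: [0.5787, 0.0154, 0.0903]
orientation: [3.141, 0.001, -0.007]
force: [-0.5, -0.1, -0.6]
gripper_width: 0.001
```

step_arm([
  [0, 0.004, 0, 0, 0, 0, 1],
  [0, 0.003, 0, 0, 0, 0, 1],
  [0, 0, 0, 0, 0, 0, 1],
])

```text
t: 11.35
eef_pos: [0.5791, 0.009, 0.0904]
orientation: [3.141, 0.001, -0.006]
force: [0.4, 0.4, -0.2]
gripper_width: 0.001
```

step_arm([
  [0, 0.003, 0, 0, 0, 0, 1],
  [0, 0.002, 0, 0, 0, 0, 1],
])

```text
t: 11.6
eef_pos: [0.5792, 0.0055, 0.0905]
orientation: [-3.139, 0.0, -0.007]
force: [-0.8, 15.4, -0.5]
gripper_width: -0.001
```

```bash
cat > guard.py <<'E'
from h import *
F=grab('scene');b=F['pixels'];hs=cv2.cvtColor(b,cv2.COLOR_BGR2HSV)
m=cv2.inRange(hs,(3,150,80),(16,255,255))
k,_,st,ce=cv2.connectedComponentsWithStats(m)
for i in range(1,k):
    if st[i,4]>10 and 200<ce[i][0]<370 and 130<ce[i][1]<300: print(st[i],np.round(ce[i],1))
def W(x,y,z,p=(.5793,.0478,-.006)):
    c,s=np.cos(p[2]),np.sin(p[2]);return np.array([p[0]+(c*x-s*y)/1e3,p[1]+(s*x+c*y)/1e3,z/1e3])
for g in(44,0,-60): print(g,[np.round(proj(F,W(x,g+y,z))[0],1).tolist() for x,y,z in((0,0,139),(75,-25,117),(-75,-25,117),(75,25,117),(-75,25,117))])
E
python3 guard.py
```

```text
[235 173  58  43 176] [263.3 194.3]
[220 184  24  17  51] [231.2 192.1]
[249 186   7   6  24] [251.8 188.6]
[324 273  24  23 358] [336.7 285.7]
44 [[291.6, 212.3], [253.5, 232.3], [310.9, 190.2], [270.6, 249.3], [328.3, 205.4]]
0 [[276.4, 198.3], [239.0, 218.0], [296.2, 177.3], [255.5, 234.3], [313.0, 192.0]]
-60 [[256.6, 180.0], [220.1, 199.2], [276.9, 160.3], [235.8, 214.8], [292.9, 174.4]]
```

The guard is at its -60 stop: 15 N of contact, and the orange edge runs where predicted. Now the two left blues.

step_arm([
  [-0.005, -0.03, 0, 0, 0, 0, 1],
  [-0.012, -0.036, 0, 0, 0, 0, 1],
  [-0.012, -0.036, 0, 0, 0, 0, 1],
  [0, 0, 0.01, 0, 0, 0, 1],
  [0, 0, 0.008, 0, 0, 0, 1],
])

```text
t: 12.28
eef_pos: [0.5513, 0.106, 0.0721]
orientation: [3.141, -0.0, -0.005]
force: [-0.4, 0.9, 6.7]
gripper_width: -0.005
```

step_arm([
  [0, 0, 0.003, 0, 0, 0, 1],
  [0, 0, 0.003, 0, 0, 0, 1],
  [0, 0, 0.003, 0, 0, 0, 1],
  [0, 0, 0.003, 0, 0, 0, 1],
  [0, 0, 0.001, 0, 0, 0, 1],
])

```text
t: 12.9
eef_pos: [0.5513, 0.1058, 0.062]
orientation: [3.141, -0.0, -0.006]
force: [-10.6, -3.3, 37.6]
gripper_width: -0.001
```

```bash
python3 look.py scene 235 140 100 75 8 pics/x.png
```

```text
12.95 [0.55127247 0.10579262 0.06201978] [-9.95524904 -4.31609441 30.36527137]
tcp [574.08447593 724.21877314]
blue [201 158   9   7  46] [204.57 160.8 ]
blue [304 221  10   9  50] [309.24 225.44]
blue [280 232  12  13 116] [285.67 237.5 ]
```

step_arm([
  [0, 0, -0.025, 0, 0, 0, 1],
  [0.029, -0.001, 0, 0, 0, 0, 1],
  [0.029, 0, 0, 0, 0, 0, 1],
  [0, 0, 0.01, 0, 0, 0, 1],
  [0, 0, 0.003, 0, 0, 0, 1],
])

```text
t: 13.58
eef_pos: [0.6088, 0.1067, 0.071]
orientation: [3.141, -0.0, -0.006]
force: [1.5, -0.8, 7.0]
gripper_width: -0.002
```

step_arm([
  [0, 0, 0.003, 0, 0, 0, 1],
  [0, 0, 0.003, 0, 0, 0, 1],
  [0, 0, 0.003, 0, 0, 0, 1],
  [0, 0, 0.002, 0, 0, 0, 1],
  [0, 0, 0, 0, 0, 0, 1],
])

```text
t: 14.2
eef_pos: [0.608, 0.107, 0.0622]
orientation: [3.141, 0.002, -0.006]
force: [-9.1, -0.9, 21.3]
gripper_width: -0.002
```

step_arm([
  [0, 0, -0.03, 0, 0, 0, 1],
  [0, 0, -0.03, 0, 0, 0, 0.58],
  [-0.03, 0.03, -0.01, 0, 0, 0, 0.58],
  [-0.03, 0.03, 0, 0, 0, 0, 0.58],
  [0, 0, 0, 0, 0, 0, 0.58],
])

```text
t: 14.82
eef_pos: [0.5459, 0.046, 0.1302]
orientation: [3.141, 0.002, -0.008]
force: [0.4, 0.3, 0.1]
gripper_width: 0.416
```

```bash
python3 look.py scene 215 140 100 75 8 pics/c8.png; python3 plan.py .5493 .048 .12 -.006 1 .58
```

```text
14.875 [0.54762569 0.04689349 0.13051947] [0.15414032 0.15471312 0.03386248]
tcp [589.57651332 418.0579359 ]
blue [201 158   8   7  40] [204.48 160.78]
blue [302 217  12  13 109] [308.03 222.85]
blue [280 235  12  12 115] [285.52 240.3 ]
[0.5476 0.0469 0.1305] [-3.1415e+00  7.0000e-04 -7.4000e-03] rv [-0.     0.001 -0.001]
[0.002, -0.001, 0.011, -0.0, 0.001, -0.001, 0.58]
```

All four blues now measure home. The centroids sit +1.8 px from the predicted home tops, the same offset as the first cap that seated. Next I'll lower the half-open jaws around the yellow cap.

step_arm([
  [0.0015, -0.001, 0.03, 0, 0, 0, 0.58],
  [0, 0, 0.02, 0, 0, 0, 0.58],
  [0, 0, 0.012, 0, 0, 0, 0.58],
  [0, 0, 0.008, 0, 0, 0, 0.58],
  [0, 0, 0, 0, 0, 0, 0.58],
])

```text
t: 15.5
eef_pos: [0.5501, 0.0486, 0.0603]
orientation: [-3.142, 0.001, -0.006]
force: [0.4, 0.0, 1.0]
gripper_width: 0.422
```

step_arm([
  [0, 0, 0.004, 0, 0, 0, 0.58],
  [0, 0, 0.004, 0, 0, 0, 0.58],
  [0, 0, 0.003, 0, 0, 0, 0.58],
  [0, 0, 0, 0, 0, 0, 0.58],
])

```text
t: 16.0
eef_pos: [0.55, 0.0484, 0.0494]
orientation: [3.142, 0.0, -0.006]
force: [0.2, 0.7, 0.5]
gripper_width: 0.425
```

step_arm([
  [0, 0, 0, 0, 0, 0, 0.72],
  [0, 0, 0, 0, 0, 0, 0.85],
  [0, 0, 0, 0, 0, 0, 0.9],
  [0, 0, 0, 0, 0, 0, 0.9],
], grip_force=40)

```text
t: 16.5
eef_pos: [0.5497, 0.0484, 0.0499]
orientation: [3.142, 0.001, -0.006]
force: [-3.7, -0.5, 5.7]
gripper_width: 0.235
```

```bash
python3 look.py scene 225 150 100 75 8 pics/c8.png; python3 plan.py .5493 .048 .12 -.006 1 .58
```

```text
16.55 [0.54963545 0.04838365 0.04986281] [-3.95114138  0.39202978  6.06184075]
tcp [507.36406474 527.76437329]
blue [201 158   8   7  42] [204.4  160.76]
blue [302 217  12  13 107] [308.06 222.8 ]
blue [280 235  12  12 113] [285.58 240.3 ]
[0.5496 0.0484 0.0499] [ 3.1416e+00  8.0000e-04 -6.0000e-03] rv [ 0.     0.001 -0.   ]
[-0.0, 0.0, -0.07, 0.0, 0.001, -0.0, 0.58]
```

The jaws stopped at 20 mm, so they are on the cap. Now I'll pull up in small steps.

step_arm([
  [0, 0, -0.003, 0, 0, 0, 0.95],
  [0, 0, 0, 0, 0, 0, 0.95],
])

```text
t: 16.8
eef_pos: [0.5496, 0.0483, 0.0523]
orientation: [3.142, 0.001, -0.006]
force: [-1.1, 0.8, -4.1]
gripper_width: 0.234
```

step_arm([
  [0, 0, -0.002, 0, 0, 0, 0.95],
  [0, 0, 0, 0, 0, 0, 0.95],
])

```text
t: 17.05
eef_pos: [0.5496, 0.0484, 0.0546]
orientation: [3.142, 0.001, -0.006]
force: [-4.9, -0.2, -0.0]
gripper_width: 0.235
```

step_arm([
  [0, 0, -0.002, 0, 0, 0, 0.95],
  [0, 0, 0, 0, 0, 0, 0.95],
])

```text
t: 17.3
eef_pos: [0.5497, 0.0484, 0.057]
orientation: [3.142, 0.001, -0.006]
force: [-6.0, -0.2, 2.7]
gripper_width: 0.235
```

step_arm([
  [0, 0, -0.002, 0, 0, 0, 0.95],
  [0, 0, 0, 0, 0, 0, 0.95],
])

```text
t: 17.55
eef_pos: [0.5496, 0.0484, 0.0592]
orientation: [3.142, 0.001, -0.006]
force: [-6.0, 0.5, 5.4]
gripper_width: 0.235
```

step_arm([
  [0, 0, -0.002, 0, 0, 0, 0.95],
  [0, 0, 0, 0, 0, 0, 0.95],
])

```text
t: 17.8
eef_pos: [0.5496, 0.0483, 0.0601]
orientation: [3.142, 0.001, -0.006]
force: [-3.6, 0.7, -8.4]
gripper_width: 0.231
```

step_arm([
  [0, 0, -0.0015, 0, 0, 0, 0.95],
  [0, 0, 0, 0, 0, 0, 0.95],
])

```text
t: 18.05
eef_pos: [0.5495, 0.0484, 0.0604]
orientation: [3.141, 0.001, -0.006]
force: [2.8, 1.4, -26.4]
gripper_width: 0.23
```

```bash
cat > yel.py <<'E'
from h import *
for fn in('pics/scene0.png',None):
    b=cv2.imread(fn) if fn else grab('scene')['pixels']
    hs=cv2.cvtColor(b,cv2.COLOR_BGR2HSV)
    for n,lo,hi in(('yel',(20,130,60),(35,255,255)),('red',(0,150,60),(3,255,255)),('red2',(172,150,60),(180,255,255)),('blue',(105,130,50),(125,255,255))):
        m=cv2.inRange(hs,lo,hi);k,_,st,ce=cv2.connectedComponentsWithStats(m)
        for i in range(1,k):
            if st[i,4]>8 and 235<ce[i][0]<330 and 165<ce[i][1]<250: print(n,st[i],np.round(ce[i],2))
    print()
E
python3 yel.py
```

```text
yel [282 199  11  10  69] [286.51 202.71]
red [260 214  12   9  65] [264.82 217.48]
blue [263 179  11  12 108] [268.23 184.26]
blue [241 194  11  13 109] [246.05 199.89]
blue [304 218  10   9  46] [309.72 222.98]
blue [282 236  10   9  49] [287.41 240.31]

yel [287 195   7  14  67] [289.91 201.57]
red [260 214  11  12 105] [265.28 219.54]
blue [302 217  12  13 114] [307.98 223.07]
blue [280 235  12  12 119] [285.39 240.43]
```

Stop reached: 10.5 mm of travel and a 26 N pull. Relax, release, and go to the -y side of the tab.

step_arm([
  [0, 0, 0.002, 0, 0, 0, 0.9],
  [0, 0, 0, 0, 0, 0, 0.7],
  [0, 0, 0, 0, 0, 0, 0.58],
  [0, 0, 0, 0, 0, 0, 0.58],
])

```text
t: 18.6
eef_pos: [0.5512, 0.0484, 0.0609]
orientation: [-3.141, -0.002, -0.006]
force: [-0.8, -0.6, 1.0]
gripper_width: 0.417
```

step_arm([
  [0, 0, -0.02, 0, 0, 0, 0.58],
  [0, 0, -0.025, 0, 0, 0, 0.58],
  [0, 0, -0.025, 0, 0, 0, 0.58],
  [0.01, 0.029, 0, 0, 0, 0, 1],
  [0.01, 0.029, 0, 0, 0, 0, 1],
])

```text
t: 19.23
eef_pos: [0.5708, -0.0102, 0.1311]
orientation: [3.142, -0.002, -0.005]
force: [1.0, 0.1, 0.7]
gripper_width: 0.011
```

step_arm([
  [0.01, 0.03, 0, 0, 0, 0, 1],
  [0, 0, 0, 0, 0, 0, 1],
  [0, 0, 0, 0, 0, 0, 1],
])

```text
t: 19.6
eef_pos: [0.5795, -0.0396, 0.1302]
orientation: [-3.141, -0.0, -0.007]
force: [0.8, 0.1, 1.0]
gripper_width: -0.001
```

```bash
python3 yel.py | tail -8; python3 plan.py .5793 -.039 .0905 -.006 3 1; python3 guard.py
```

```text
blue [304 218  10   9  46] [309.72 222.98]
blue [282 236  10   9  49] [287.41 240.31]

yel [282 196  12  13 121] [287.59 201.92]
red [260 214  11  12 103] [265.14 219.4 ]
blue [302 217  12  13 116] [307.88 223.09]
blue [280 235  12  12 120] [285.35 240.4 ]

[ 0.5794 -0.0392  0.1301] [-3.1413  0.     -0.0059] rv [-0.  0.  0.]
[-0.0, -0.0, 0.013, -0.0, 0.0, 0.0, 1.0]
[-0.0, -0.0, 0.013, -0.0, 0.0, 0.0, 1.0]
[-0.0, -0.0, 0.013, -0.0, 0.0, 0.0, 1.0]
[220 161  58  40 295] [252.4 182. ]
[235 173  58  43 194] [263.8 194.2]
[324 273  24  23 352] [336.8 285.7]
44 [[291.6, 212.3], [253.5, 232.3], [310.9, 190.2], [270.6, 249.3], [328.3, 205.4]]
0 [[276.4, 198.3], [239.0, 218.0], [296.2, 177.3], [255.5, 234.3], [313.0, 192.0]]
-60 [[256.6, 180.0], [220.1, 199.2], [276.9, 160.3], [235.8, 214.8], [292.9, 174.4]]
```

Yellow reads raised (top row 199→196). Red is unchanged. I'll lower beside the tab and find contact while the guard is at its known -60 stop. Then I'll push exactly 60 mm.

step_arm([
  [0, 0, 0.02, 0, 0, 0, 1],
  [0, 0, 0.0195, 0, 0, 0, 1],
  [0, -0.006, 0, 0, 0, 0, 1],
  [0, 0, 0, 0, 0, 0, 1],
])

```text
t: 20.2
eef_pos: [0.5799, -0.0328, 0.0912]
orientation: [-3.141, -0.001, -0.005]
force: [0.2, -0.2, 0.1]
gripper_width: -0.002
```

step_arm([
  [0, -0.002, 0, 0, 0, 0, 1],
  [0, 0, 0, 0, 0, 0, 1],
])

```text
t: 20.45
eef_pos: [0.5801, -0.0316, 0.0912]
orientation: [3.142, -0.001, -0.006]
force: [-0.5, 0.4, -0.5]
gripper_width: 0.002
```

step_arm([
  [0, -0.001, 0, 0, 0, 0, 1],
  [0, 0, 0, 0, 0, 0, 1],
])

```text
t: 20.7
eef_pos: [0.5797, -0.0308, 0.0907]
orientation: [3.142, -0.0, -0.006]
force: [0.2, 0.4, -0.0]
gripper_width: -0.0
```

step_arm([
  [0, -0.001, 0, 0, 0, 0, 1],
  [0, 0, 0, 0, 0, 0, 1],
])

```text
t: 20.95
eef_pos: [0.5796, -0.0298, 0.0906]
orientation: [-3.142, 0.0, -0.006]
force: [0.1, -0.1, 0.0]
gripper_width: 0.002
```

step_arm([
  [0, -0.001, 0, 0, 0, 0, 1],
  [0, 0, 0, 0, 0, 0, 1],
])

```text
t: 21.2
eef_pos: [0.5796, -0.0287, 0.0906]
orientation: [-3.142, 0.0, -0.006]
force: [0.0, 0.1, -0.0]
gripper_width: -0.002
```

step_arm([
  [0, -0.001, 0, 0, 0, 0, 1],
  [0, 0, 0, 0, 0, 0, 1],
])

```text
t: 21.45
eef_pos: [0.5797, -0.0277, 0.0906]
orientation: [-3.142, -0.0, -0.006]
force: [-0.5, -0.7, 0.8]
gripper_width: 0.001
```

step_arm([
  [0, -0.001, 0, 0, 0, 0, 1],
  [0, 0, 0, 0, 0, 0, 1],
])

```text
t: 21.7
eef_pos: [0.5797, -0.0267, 0.0906]
orientation: [3.142, 0.0, -0.006]
force: [-0.2, 0.0, 0.5]
gripper_width: 0.004
```

step_arm([
  [0, -0.001, 0, 0, 0, 0, 1],
  [0, 0, 0, 0, 0, 0, 1],
])

```text
t: 21.95
eef_pos: [0.5797, -0.0259, 0.0906]
orientation: [3.141, -0.0, -0.006]
force: [-1.3, -1.2, -0.2]
gripper_width: 0.003
```

step_arm([
  [0, -0.001, 0, 0, 0, 0, 1],
  [0, 0, 0, 0, 0, 0, 1],
])

```text
t: 22.2
eef_pos: [0.5797, -0.0249, 0.0906]
orientation: [3.141, 0.0, -0.006]
force: [-0.1, -2.6, -0.2]
gripper_width: 0.004
```

step_arm([
  [0, -0.001, 0, 0, 0, 0, 1],
  [0, 0, 0, 0, 0, 0, 1],
])

```text
t: 22.45
eef_pos: [0.5797, -0.0237, 0.0906]
orientation: [-3.142, 0.0, -0.006]
force: [-0.4, -1.4, 0.1]
gripper_width: 0.001
```

```bash
python3 guard.py|head -3
```

```text
[260 161  19  14  39] [269.  167.4]
[249 175  17  18 162] [257.6 183.5]
[236 174  58  43 199] [264.4 195.2]
```

Contact was at y ≈ -0.0262. With the +y contact at 0.0055, that gives the expected 32 mm span (tab plus finger). The final TCP y should therefore be 0.0338, which is 57.5 mm further.

step_arm([
  [0, -0.01, 0, 0, 0, 0, 1],
  [0, -0.01, 0, 0, 0, 0, 1],
  [0, -0.01, 0, 0, 0, 0, 1],
  [0, -0.01, 0, 0, 0, 0, 1],
  [0, -0.006, 0, 0, 0, 0, 1],
])

```text
t: 23.12
eef_pos: [0.5798, 0.0231, 0.0906]
orientation: [-3.142, 0.0, -0.005]
force: [-0.9, -3.8, 0.9]
gripper_width: 0.001
```

step_arm([
  [0, -0.003, 0, 0, 0, 0, 1],
  [0, -0.003, 0, 0, 0, 0, 1],
  [0, -0.002, 0, 0, 0, 0, 1],
  [0, -0.002, 0, 0, 0, 0, 1],
  [0, 0, 0, 0, 0, 0, 1],
])

```text
t: 23.75
eef_pos: [0.5801, 0.0324, 0.0906]
orientation: [-3.141, -0.0, -0.006]
force: [-0.8, 0.6, -0.5]
gripper_width: -0.0
```

```bash
python3 guard.py; python3 -c "
from h import *
print(env.get_obs()['eef_pos'],env.get_obs()['force'])"
```

```text
[278 177  19  15  44] [286.9 183.6]
[254 190  58  45 161] [282.8 212.2]
[268 192  17  19 168] [276.2 200.4]
[239 199  28  20  67] [252.  208.6]
[323 274  25  22 365] [336.6 285.7]
44 [[291.6, 212.3], [253.5, 232.3], [310.9, 190.2], [270.6, 249.3], [328.3, 205.4]]
0 [[276.4, 198.3], [239.0, 218.0], [296.2, 177.3], [255.5, 234.3], [313.0, 192.0]]
-60 [[256.6, 180.0], [220.1, 199.2], [276.9, 160.3], [235.8, 214.8], [292.9, 174.4]]
[0.58021411 0.03238481 0.0905555 ] [ 0.92044995 -0.82222674 -0.25841374]
```

step_arm([
  [0, -0.0008, 0, 0, 0, 0, 1],
  [0, -0.0006, 0, 0, 0, 0, 1],
  [0, 0, 0, 0, 0, 0, 1],
])

```text
t: 24.18
eef_pos: [0.5802, 0.0336, 0.0906]
orientation: [3.142, -0.0, -0.006]
force: [0.4, -1.6, 0.1]
gripper_width: -0.002
```

step_arm([
  [0, 0.01, 0, 0, 0, 0, 1],
  [0, 0, -0.03, 0, 0, 0, 1],
  [0, 0.03, -0.04, 0, 0, 0, 1],
  [0, 0.06, -0.02, 0, 0, 0, 1],
  [-0.03, 0.06, 0, 0, 0, 0, 1],
])

```text
t: 24.8
eef_pos: [0.5534, -0.1237, 0.1826]
orientation: [3.141, -0.005, -0.005]
force: [0.4, -0.8, -0.1]
gripper_width: 0.001
```

step_arm([
  [-0.03, 0.06, 0, 0, 0, 0, 1],
  [-0.03, 0.06, 0, 0, 0, 0, 1],
  [-0.03, 0.06, 0, 0, 0, 0, 1],
  [0, 0, 0, 0, 0, 0, 1],
  [0, 0, 0, 0, 0, 0, 1],
])

```text
t: 25.42
eef_pos: [0.4661, -0.2887, 0.1804]
orientation: [-3.141, -0.0, -0.007]
force: [-0.9, -0.5, -0.1]
gripper_width: -0.002
```

```bash
python3 guard.py|head -4; python3 yel.py; python3 - <<'E'
from h import *
a=grab('scene')['pixels'][145:285,205:365];b=grab('top')['pixels'][165:265,235:345]
b=cv2.resize(b,(352,320),interpolation=2);a=cv2.resize(a,(448,392),interpolation=2)
c=np.zeros((392,800,3),'uint8');c[:,:448]=a;c[:320,448:]=b
cv2.imwrite('pics/final.png',np.clip(255*(c/255.)**.7,0,255).astype('uint8'))
E
```

```text
[239 177  58  43 141] [267.  198.4]
[255 191  58  44 154] [282.8 212.8]
[268 192  17  19 163] [276.7 200.8]
[327 274  21  22 283] [337.8 285.5]
yel [282 199  11  10  69] [286.51 202.71]
red [260 214  12   9  65] [264.82 217.48]
blue [263 179  11  12 108] [268.23 184.26]
blue [241 194  11  13 109] [246.05 199.89]
blue [304 218  10   9  46] [309.72 222.98]
blue [282 236  10   9  49] [287.41 240.31]

blue [263 182  11  12 105] [268.37 187.23]
blue [241 197  11  12 109] [246.09 202.64]
blue [302 217  12  13 113] [307.94 223.04]
blue [280 235  12  12 119] [285.39 240.39]
```

View pics/final.png

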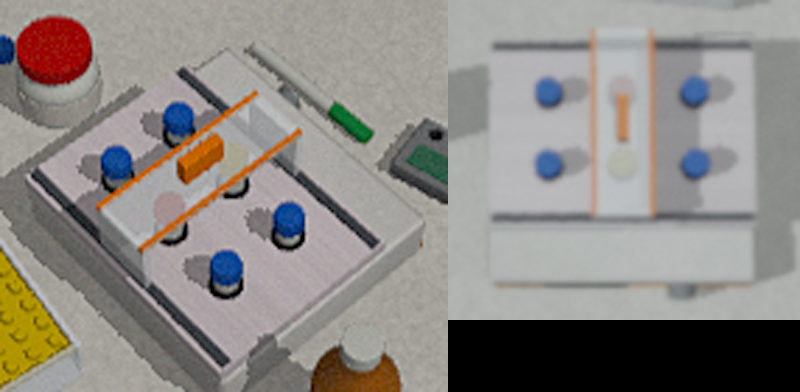

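The guard sits over the red/yellow row, with its edges running from (239,220) to (297,177), as predicted for value 0.060. All four blues are low, and nothing on the bench has moved. I'll hand in.

```bash
python3 -c "
from h import *
print(ticket.finish_job())"
```

```text
the job is handed in; nothing more can be done
None
```

The job is done and handed in at about 25 s of the 64 s allowed. I pushed all four blue caps home, moving the guard aside to reach two of them. Then I pulled the yellow cap up to its open stop and slid the guard back over the yellow vial.

**Last checks**
- **Blue caps:** each hit a hard stop at 19–38 N, 10 mm below where it was first touched. In the last pictures all four caps sit where a home cap should.
- **Yellow cap:** it moved about 10 mm and then held firm at its stop under a 26 N pull. It was still raised in the picture after I let go. In the final views it is under the guard, so its height was not measured again.
- **Guard:** I pushed it 60 mm from its end stop, and its edges match the predicted centred position to within about 1 px, or 2–3 mm.
- **Red cap and bench:** the red cap was never touched, and it looked unchanged when last measured, before the guard covered it. Nothing near the block in the final pictures had moved; the pipette was outside those crops.

**Disagreements**
- **Finger tips:** the closed fingers ended about 34 mm above the reported TCP (both by picture and by first contact), so I set pushing heights by touch.
- **Block position:** the tab contacts put the block about 2 mm further in y than the camera fit, so I placed the guard by touch.

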